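# Slide the stray glaze tile home in the fan rack

### The job

The green round tile has been left out on the counter in front of the fan-shaped tile rack. Push it along the counter with the fingertips into the one empty lane, the one with the red dot, until it sits fully home against the stop at the end of the lane; it must stay flat on the counter and never be lifted. Leave the other five tiles, the cup, the sieve, the canister and the pick as they are.

Things in the scene. Friction and masses are not known exactly. Their poses are not given: they have to be found in the camera images.
- green_tile: The tile to push: green ash-glazed round tile, disc 44 mm across and 14 mm thick, about 30 to 65 g, lying flat on the counter. Origin: centre of its underside, z axis up.
- dot: Flat red dot, 30 mm across, painted on the counter (no thickness to speak of) in the one empty lane of the rack. Origin: its centre, which is exactly where the tile's centre is when the tile is home in that lane, touching the stop. Its axes mean nothing.
- rack: Fan-shaped plywood rack, fixed, bottomless (lanes run on the counter). Origin: on the counter, middle of the row of stops. The centre lines of all six lanes meet at the fan centre, 178 mm from the origin along its +x, away from the robot (at the rack's far corner); seen from there they lie at -37.5, -22.5, -7.5, 7.5, 22.5 and 37.5 degrees about the rack's -x axis, opening toward the robot.
- fan_mouth (a point): On the counter, in the middle of the fan's open front, at the outer end of the middle fin. 7 straight radial fins, 7 mm high and 4 mm thick, from 172 to 262 mm from the fan centre, divide the lanes: wedges 64 mm wide at the mouth, 48 mm wide at a home tile's middle, 200 mm from the fan centre.
- fan_stop (a point): On the counter at the middle of the row of stops (same point as the rack's origin). Each lane ends in a flat stop across it, 18 mm high, its face 178 mm from the fan centre. Behind the stops: a curved rim and two side walls, also 18 mm high, and a thin plywood board filling the corner back to the fan centre.
- tile_a: One of five other tiles, dark brown, same size as the green one, lying home in its own lane of the rack. Origin: centre of underside. Leave it.
- tile_b: One of five other tiles, cream, same size as the green one, lying home in its own lane of the rack. Origin: centre of underside. Leave it.
- tile_c: One of five other tiles, near-black, same size as the green one, lying home in its own lane of the rack. Origin: centre of underside. Leave it.
- tile_d: One of five other tiles, ochre, same size as the green one, lying home in its own lane of the rack. Origin: centre of underside. Leave it.
- tile_e: One of five other tiles, pale grey, same size as the green one, lying home in its own lane of the rack. Origin: centre of underside. Leave it.
- cup: White porcelain test cup, 68 mm across, 58 mm high. Origin: centre of underside. Leave it.
- sieve: Stainless mini sieve, bowl 68 mm across and 34 mm high, thin handle reaching 125 mm from the origin along its -y. Origin: centre of underside. Leave it.
- canister: White plastic canister with orange lid, 72 mm across, 71 mm high. Origin: centre of underside. Leave it.
- pick: Pick tool lying down, 170 mm long along its x (handle -80 to +20 mm, blue silicone tip at +90 mm), 12 mm thick. Origin: on the counter, under its axis. Leave it.
There are look-alikes about, which are no part of the job. Of the things that look like the green_tile, take the one that is farthest to the robot's right at the start.

How it is judged:
At the end, for the whole second after the job is handed in: The green tile lies flat and at rest in the empty lane, its centre within 5 mm of the red dot's centre (against the stop) (horizontal distance between green_tile and dot below 0.005 m and height (world z) of green_tile below 0.003 m and angle between green_tile's own z axis and vertical below 0.05 rad and linear speed of green_tile below 0.01 m/s); the robot touches nothing.
It fails at once if the green tile is lifted more than 6 mm off the counter or tipped more than 17 degrees (height (world z) of green_tile above 0.006 m or angle between green_tile's own z axis and vertical above 0.3 rad).
It fails at once if another tile is moved by more than 8 mm (distance of any of tile_a, tile_b, tile_c, tile_d, tile_e from where it was at the start of the episode above 0.008 m).
It fails at once if the cup, sieve, canister or pick is moved by more than 15 mm (distance of any of cup, sieve, canister, pick from where it was at the start of the episode above 0.015 m).
It also fails if it takes over 45 s, if anything falls off the work surface, if the arm or the gripper's body presses on something with over 40 N, if the wrist force passes 120 N, or if a joint passes its speed limit or range.

### The arm

A 6-joint arm with a two-finger parallel gripper is mounted at the origin on the work surface. World frame = base frame: x ahead of the robot, y to its left, z up, the work surface at z = 0. Lengths are in m, angles in rad, forces in N, time in s.
With the tool pointing down it reaches from about 0.325 to 0.775 m from the base axis. Payload 5.5 kg.
Tool frame: the origin (TCP) lies midway between the tips of the shut fingers; the grasp point (between the pads) lies 19 mm behind it (robot.pinch_z is the distance from the TCP to the grasp point, in m); z points along the fingers, y is the line along which they close (so a half turn about z gives the same grasp; the last joint's range is limited). The gripper opens to 85 mm and grips with 20 to 120 N. Pads are 22 mm wide; open, the fingers measure 114 mm over their backs; the gripper's body (76 mm by 85 mm) begins 54 mm behind the grasp point. The pads swing forward as they close: fully open they stand 13 mm farther back than shut.
Start: joints at [1.282, 0.091, 1.231, -0, 1.82, -0.057], TCP at [0.138, 0.584, 0.231] pointing down, gripper open.
Joint ranges: [-2.87, 2.87], [-0.86, 2.18], [0.17, 2.46], [-1.51, 4.65], [0.06, 2.69], [-2.65, 2.65]. Speed limits (rad/s): [2.57, 2.57, 3.01, 3.14, 3.14, 3.14].

### API

Orientations are given as a unit quaternion [w, x, y, z].
In Python, from cell import robot gives the robot as it stands. Calls block until the motion is done:
- robot.reach(position, orientation): joint-space move of the TCP to a pose.
- robot.move_l(position, rotation=None, v=0.15, max_force=None): straight line of the TCP; rotation=None keeps the orientation; v is the mean speed in m/s. With max_force (N) it stops when the force on the tool has changed by that much, and returns True; else False.
- robot.goto_joints(angles): joint-space move.
- robot.gripper_to(opening, force=None): finger opening in m; force is the grip in N (None keeps the last); returns when the fingers have stopped.
- robot.sleep(seconds).
- robot.inverse_kinematics(position, orientation): joint angles nearest the present ones, or None.
- robot.read_camera(name): name is "side" or "top" or "wrist"; returns a dict with "frame" (384x512x3 uint8, red, green, blue), "mtx" (3x3 intrinsics, pixels), "k1" (the pictures are not rectified: a ray, as slopes to the right and down, at radius r is drawn at 1 + k1 r^2 times it, then the intrinsics apply), "cam_to_world" (4x4, takes a point from camera to world coordinates). Camera axes: x right, y down, z forward; pixel columns grow to the right and rows downward; lengths in m; the calibration is good to about 2 mm. A picture is of the moment at which its call begins. There is no depth.
A pose or a line that the arm cannot do raises robot.PlanningError and nothing moves.
- robot.finish_job(): hands the job in; it is judged then, once.
Readings, each from a call of its own:
- robot.get_t(): time.
- robot.get_joint_pos(): joint angles.
- robot.get_qd(): joint speeds.
- robot.get_joint_torque(): joint torques, N m.
- robot.get_position(): TCP position.
- robot.get_eef_rot(): TCP orientation.
- robot.get_wrist_force(): force on the tool from outside, world axes, zero at the start.
- robot.get_wrist_torque(): the same for the moment, N m.
- robot.get_width(): finger opening in m.
- robot.get_gripper_force(): force on a finger pad.
Only numpy, scipy, OpenCV 4.12 (cv2) and the standard library are available. Lean on these libraries where they do the work, as an engineer would, in place of code of your own. Each camera call takes 0.05 s, during which the arm holds its last target. There are 200 camera calls.

## Working session

There is one attempt and no reset: what is moved stays moved. The work goes in short steps, each a Python script; the robot and the scene stay as the last script left them, time stands still between calls to the robot, and variables do not carry over. Pictures are saved under pics/ and viewed, at most 10 in all, crops included, and the job is handed in when it is done.

```bash
mkdir -p pics; ls
cat > h.py <<'E'
import numpy as np, cv2
from cell import robot
def shot(n,f=None):
    c=robot.read_camera(n)
    if f: cv2.imwrite('pics/'+f,c['frame'][:,:,::-1])
    return c
def ray(c,uv,z=0.):
    uv=np.atleast_2d(np.float64(uv)); d=np.array([c['k1'],0,0,0,0])
    p=cv2.undistortPoints(uv.reshape(-1,1,2),c['mtx'],d).reshape(-1,2)
    T=np.array(c['cam_to_world']); D=np.c_[p,np.ones(len(p))]@T[:3,:3].T; o=T[:3,3]
    return (o+D*((z-o[2])/D[:,2])[:,None])[:,:2]
def proj(c,P):
    T=np.linalg.inv(c['cam_to_world']); 
    return cv2.projectPoints(np.atleast_2d(np.float64(P)),cv2.Rodrigues(T[:3,:3])[0],T[:3,3],c['mtx'],np.array([c['k1'],0,0,0,0]))[0].reshape(-1,2)
E
python3 - <<'E'
from h import *
a=shot('top','top0.png'); b=shot('side','side0.png')
print(a['cam_to_world'],b['cam_to_world'],a['k1'],a['mtx'],robot.get_t())
E
```

```text
pics
[[ 0.01646886 -0.99229168  0.1228251   0.42041754]
 [-0.99970977 -0.01418143  0.01947452 -0.00953114]
 [-0.01758257 -0.12311018 -0.99223724  1.20531587]
 [ 0.          0.          0.          1.        ]] [[-0.97045436 -0.15517356  0.18476875  0.37574363]
 [-0.24045131  0.55836392 -0.79398545  0.81441794]
 [ 0.02003735 -0.81495454 -0.57917839  0.64654853]
 [ 0.          0.          0.          1.        ]] -0.09717175690787666 [[493.88384301   0.         247.62219956]
 [  0.         493.88384301 189.47788845]
 [  0.           0.           1.        ]] 0.1
```

View pics/top0.png

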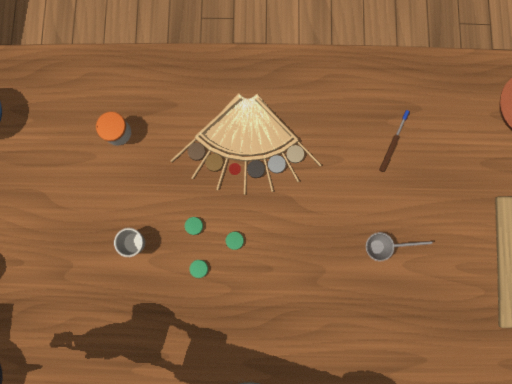

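View pics/side0.png

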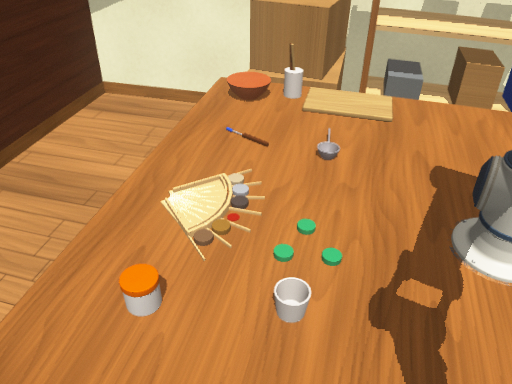

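Top view: green discs at (194,226), (199,269) and (235,241). Image right is the robot's right (-y), so (235,241) is the one meant. The red dot is at (235,169), between the ochre tile (215,162) and the near-black one (256,169). Next I'll measure these points and confirm in a crop.

```bash
cat >> h.py <<'E'
def blobs(c,lo,hi,amin=15):
    m=cv2.inRange(cv2.cvtColor(c['frame'],cv2.COLOR_RGB2HSV),lo,hi)
    n,l,s,ce=cv2.connectedComponentsWithStats(m)
    return [(ce[i],s[i,4]) for i in range(1,n) if s[i,4]>=amin]
G=((65,120,60),(85,255,255))
R=((0,200,90),(4,255,255))
E
python3 - <<'E'
from h import *
for n in('top','side'):
    c=shot(n)
    for ce,a in blobs(c,*G): print(n,'green',ce.round(1),a,ray(c,ce,.012).round(4))
    hsv=cv2.cvtColor(c['frame'],cv2.COLOR_RGB2HSV)
    u,v=((235,169) if n=='top' else (233,217)); print(hsv[v-1:v+2,u-1:u+2].reshape(-1,3).tolist())
    m=cv2.inRange(hsv[v-10:v+11,u-10:u+11],(0,215,80),(5,255,255))|cv2.inRange(hsv[v-10:v+11,u-10:u+11],(170,190,80),(180,255,255))
    k,l,s,ce=cv2.connectedComponentsWithStats(m)
    for i in range(1,k):
        p=ce[i]+[u-10,v-10]
        if s[i,4]>10: print(n,'red',p.round(1),s[i,4:],ray(c,p,0).round(4))
    if n=='top':
        cv2.imwrite('pics/crop0.png',cv2.resize(c['frame'][85:285,160:330,::-1],None,fx=3,fy=3,interpolation=cv2.INTER_CUBIC)[:600])
        print('fan centre approx',ray(c,[(249,96),(245,192),(171,161),(321,165)],.01).round(3))
E
```

```text
top green [194.  224.7] 137 [[0.4803 0.1423]]
top green [234.9 239.1] 102 [[0.4473 0.0426]]
top green [199.1 267.8] 174 [[0.3771 0.1272]]
[[3, 189, 147], [3, 190, 149], [3, 187, 149], [3, 185, 149], [3, 182, 151], [3, 186, 148], [3, 191, 148], [2, 189, 147], [2, 185, 149]]
fan centre approx [[ 0.805  0.014]
 [ 0.562  0.02 ]
 [ 0.637  0.204]
 [ 0.631 -0.165]]
side green [305.9 226.1] 207 [[0.4432 0.0493]]
side green [283.  252.3] 257 [[0.4773 0.149 ]]
side green [331.4 256.2] 275 [[0.3747 0.1344]]
[[3, 217, 207], [3, 215, 206], [3, 216, 205], [3, 215, 206], [3, 217, 206], [3, 216, 205], [3, 217, 203], [3, 216, 204], [3, 219, 205]]
side red [233.1 216.7] [43] [[0.6203 0.0463]]
```

View pics/crop0.png

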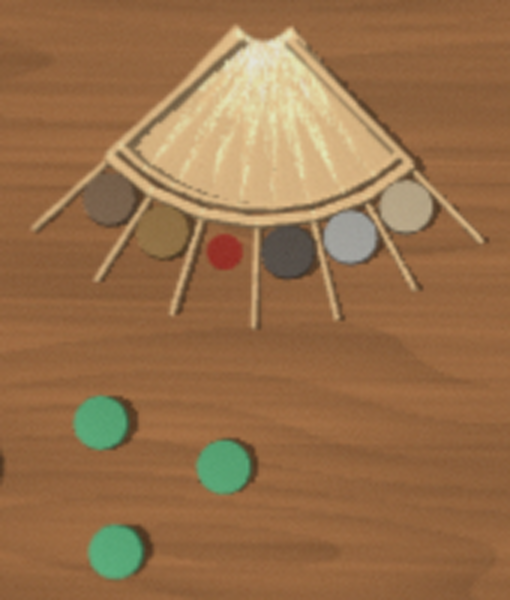

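The crop confirms it: the rightmost green disc is at crop (224,466), i.e. (235,240). The masks clip the discs, so I'll loosen them. I'll also fit the rack pose from the home tiles and the dot, all 200 mm from the fan centre.

```bash
cat >> h.py <<'E'
G=((60,80,30),(95,255,255))
def green(c,z=.014):   # discs' top centres, outline circle
    return [(ce,a,ray(c,ce,z)[0]) for ce,a in blobs(c,*G,60)]
def local(c,uv,rad=14,tol=40):
    "centroid of the patch coloured like pixel uv"
    u,v=uv; f=cv2.GaussianBlur(c['frame'],(3,3),0); p=f[v-rad:v+rad+1,u-rad:u+rad+1].astype(int)
    m=(np.abs(p-np.median(f[v-1:v+2,u-1:u+2].reshape(-1,3),0)).sum(2)<tol).astype(np.uint8)
    n,l,s,ce=cv2.connectedComponentsWithStats(m,connectivity=4); i=l[rad,rad]
    return ce[i]+[u-rad,v-rad],s[i,4]
E
python3 - <<'E'
from h import *
from scipy.optimize import least_squares
for n,pts in (('top',dict(a=(197,151),d=(214,161),dot=(235,169),c=(256,169),e=(277,163),b=(295,154))),('side',dict(dot=(233,217)))):
    c=shot(n)
    for ce,a,p in green(c): print(n,ce.round(1),a,p.round(4))
    P=[]
    for k,uv in pts.items():
        ce,a=local(c,uv,14 if n=='top' else 10,50); p=ray(c,ce,0 if k=='dot' else .014)[0]; P.append(p); print(k,ce.round(1),a,p.round(4))
    if n=='top':
        P=np.array(P); an=np.radians([-37.5,-22.5,-7.5,7.5,22.5,37.5])
        # left tiles (+y) first
        def mod(x): t=x[2]+an; return np.c_[x[0]-.2*np.cos(t),x[1]-.2*np.sin(t)]
        r=least_squares(lambda x:(mod(x)-P).ravel(),[.81,.01,0],loss='soft_l1',f_scale=.002); print('fan',r.x,'\n',(mod(r.x)-P).round(4),'\ndot',mod(r.x)[2])
E
```

```text
top [193.4 225.4] 241 [0.4784 0.1436]
top [234.2 240.1] 236 [0.4447 0.0441]
top [198.5 268.4] 246 [0.3757 0.1285]
a [193.1 153.9] 413 [0.6542 0.1495]
d [211.6 164.5] 385 [0.6283 0.1031]
dot [234.5 168.5] 121 [0.6214 0.0475]
c [255.8 168.7] 292 [ 0.6194 -0.0054]
e [276.2 163.5] 201 [ 0.6329 -0.0551]
b [293.4 151.6] 254 [ 0.6632 -0.0971]
fan [0.81681793 0.02999331 0.0364959 ] 
 [[-0.0004 -0.0036]
 [ 0.0011 -0.0034]
 [-0.0037  0.0013]
 [ 0.0003  0.002 ]
 [ 0.0021  0.0018]
 [-0.0005 -0.0004]] 
dot [0.61770847 0.04884603]
side [305.7 226.1] 222 [0.4436 0.052 ]
side [283.  252.2] 272 [0.477  0.1509]
side [331.3 256.2] 280 [0.3748 0.1364]
dot [232.9 216.8] 68 [0.6207 0.0467]
```

Run:
```python
from h import *
from scipy.optimize import least_squares
c=shot('top')
# fin tips from the crop (px/3+offset), fan order left to right
tips=np.array([(34,230),(97,279),(174,314),(254,327),(338,319),(417,289),(484,241)])/3+[160,85]
T=ray(c,tips,.007); H=np.array([[.6214,.0475],[.6194,-.0054],[.6329,-.0551],[.6632,-.0971]])
an=np.radians(np.arange(-45,46,15)); ah=np.radians([-7.5,7.5,22.5,37.5])
f=lambda x,r,a: np.c_[x[0]-r*np.cos(x[2]+a),x[1]-r*np.sin(x[2]+a)]
for nm,g in (('tips',lambda x:(f(x,.262,an)-T).ravel()),('home',lambda x:(f(x,.2,ah)-H).ravel()),('both',lambda x:np.r_[(f(x,.262,an)-T).ravel(),(f(x,.2,ah)-H).ravel()])):
    for s in(1,-1):
        q=least_squares(lambda x:g(x),[.81,.01,0.]) if s==1 else None
    x=q.x; print(nm,x.round(4),'rms',np.sqrt(np.mean(q.fun**2)).round(4),'dot',f(x,.2,ah)[0].round(4),'heading',np.degrees(x[2]-np.radians(7.5)).round(2))
# order check: first tip is at +y
print(T.round(3).tolist())
```

```text
Traceback (most recent call last):
AttributeError: 'NoneType' object has no attribute 'x'
```

Run:
```python
from h import *
from scipy.optimize import least_squares
c=shot('top')
tips=np.array([(34,230),(97,279),(174,314),(254,327),(338,319),(417,289),(484,241)])/3+[160,85]
T=ray(c,tips,.007); H=np.array([[.6214,.0475],[.6194,-.0054],[.6329,-.0551],[.6632,-.0971]])
an=np.radians(np.arange(-45,46,15)); ah=np.radians([-7.5,7.5,22.5,37.5])
f=lambda x,r,a: np.c_[x[0]-r*np.cos(x[2]+a),x[1]-r*np.sin(x[2]+a)]
A=lambda x:(f(x,.262,an)-T).ravel(); B=lambda x:(f(x,.2,ah)-H).ravel()
for nm,g in (('tips',A),('home',B),('both',lambda x:np.r_[A(x),B(x)])):
    q=least_squares(g,[.81,.01,0.]); x=q.x
    print(nm,x.round(4),'rms',np.sqrt(np.mean(q.fun**2)).round(4),'dot',f(x,.2,ah)[0].round(4),'heading',np.degrees(x[2]-np.radians(7.5)).round(2))
```

```text
tips [ 0.8192  0.0164 -0.014 ] rms 0.0006 dot [0.6213 0.0453] heading -8.3
home [0.8183 0.0255 0.0187] rms 0.0014 dot [0.6195 0.0479] heading -6.43
both [ 0.8194  0.0188 -0.0081] rms 0.0016 dot [0.6213 0.0465] heading -7.96
```

```bash
cat >> h.py <<'E'
from scipy.spatial.transform import Rotation
DOT=np.array([.6213,.0462]); TILE=np.array([.4445,.0448]); TH=np.radians(-8.2)
U=lambda t:np.array([np.cos(t),np.sin(t)])
W=DOT-.075*U(TH); T1=np.arctan2(*(W-TILE)[::-1])
def quat(t,s=1):
    x=np.r_[s*U(t),0]; z=np.array([0,0,-1.]); q=Rotation.from_matrix(np.c_[x,np.cross(z,x),z]).as_quat(); return q[[3,0,1,2]]
E
python3 - <<'E'
from h import *
print('W',W,np.degrees(T1))
robot.gripper_to(.018)
p=TILE-.055*U(T1)
best=None
for s in(1,-1):
    j=robot.inverse_kinematics(np.r_[p,.12],quat(T1,s)); print(s,None if j is None else np.round(j,2))
    if j is not None and (best is None or abs(j[5])<best[0]): best=(abs(j[5]),s)
s=best[1]; print('s',s)
robot.reach(np.r_[p,.12],quat(T1,s))
robot.move_l(np.r_[p,.025],v=.1)
print(robot.move_l(np.r_[p,-.006],v=.02,max_force=3),robot.get_position(),robot.get_width(),robot.get_wrist_force())
robot.move_l(np.r_[p,.03],v=.05)
shot('side','side1.png'); print(robot.get_t())
E
```

```text
W [0.54706678 0.05689717] 6.726635847461141
1 [ 0.01 -0.49  1.93 -0.    1.7   1.46]
-1 [ 0.01 -0.49  1.93 -0.    1.7  -1.68]
s 1
True [3.89757076e-01 3.83449935e-02 2.25488911e-04] 0.018101797030803408 [-0.5497675   0.31420993  4.98734705]
6.275
```

View pics/side1.png

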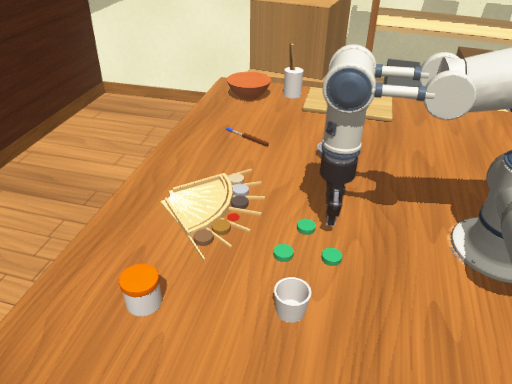

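The side view shows the fingers behind the target tile (306,226), and nothing has moved. The tips touch the counter at TCP z ≈ 0, so I'll push at z = 8.5 mm, above the 7 mm fins.

Run:
```python
from h import *
D=.031; z=.0085
robot.move_l(np.r_[TILE-.055*U(T1),z],v=.05)
robot.move_l(np.r_[W-D*U(T1),z],v=.05)
robot.move_l(np.r_[W-D*U(TH),z],quat(TH),v=.02)
c=shot('top','top2.png')
for ce,a,p in green(c): print(ce.round(1),a,p.round(4))
cv2.imwrite('pics/crop2.png',cv2.resize(c['frame'][120:270,160:330,::-1],None,fx=4,fy=4,interpolation=cv2.INTER_CUBIC)[:600])
print(W,robot.get_position(),robot.get_wrist_force(),robot.get_t())
```

```text
[197.2 226.6] 107 [0.4758 0.1341]
[199.9 268.4] 200 [0.3758 0.1251]
[0.54706678 0.05689717] [0.51637611 0.06122238 0.00852921] [-0.49902722 -0.2939853  -0.02078323] 10.15
```

View pics/crop2.png

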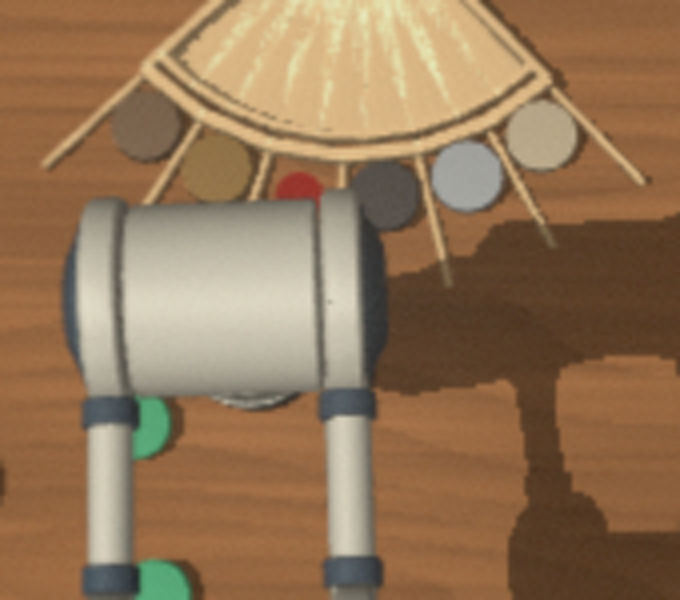

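The arm hides the tile from above; only the two look-alikes show, at crop (150,427) and (165,580). I'll check from the side.

Run:
```python
from h import *
c=shot('side')
for ce,a,p in green(c,.011): print(ce.round(1),a,p.round(4))
cv2.imwrite('pics/crop3.png',cv2.resize(c['frame'][150:290,150:350,::-1],None,fx=4,fy=4,interpolation=cv2.INTER_CUBIC))
```

```text
[259.9 222.4] 180 [0.5498 0.0633]
[283.  252.2] 272 [0.4775 0.1477]
[331.3 256.2] 280 [0.3748 0.1332]
```

View pics/crop3.png

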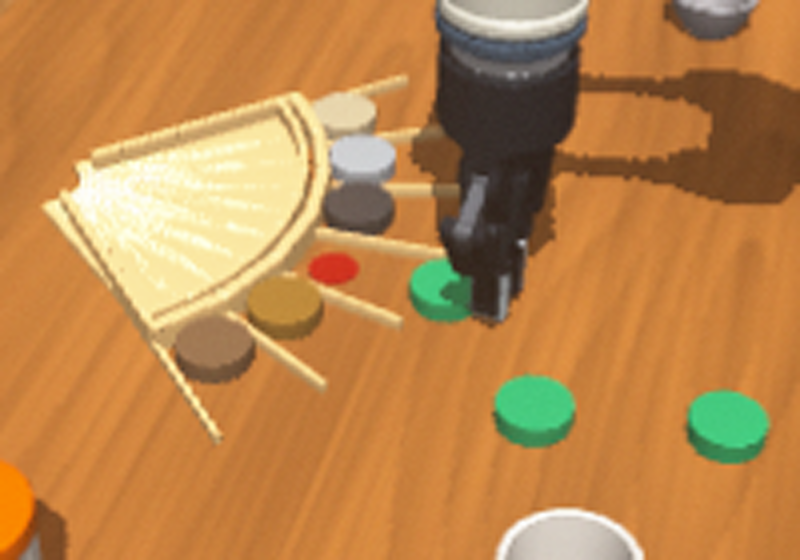

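The tile, at crop (445,290), sits cradled at the mouth between the lane's two fins, with the dot straight ahead at (333,268). I'll push it home until the stop is felt.

Run:
```python
from h import *
D=.031; z=.0085
print(robot.move_l(np.r_[DOT-(D+.012)*U(TH),z],v=.04,max_force=6), robot.get_wrist_force().round(2))
print(robot.move_l(np.r_[DOT-(D-.008)*U(TH),z],v=.015,max_force=4), robot.get_wrist_force().round(2))
p=np.array(robot.get_position()); print('to dot',(DOT-p[:2])@U(TH),robot.get_t())
robot.move_l(np.r_[p[:2]-.04*U(TH),z],v=.05)
robot.move_l(np.r_[p[:2]-.04*U(TH),.15],v=.15)
robot.reach(np.r_[.38,-.12,.25],quat(TH))
for n,zz in(('top',.014),('side',.011)):
    c=shot(n)
    for ce,a,q in green(c,zz): print(n,ce.round(1),a,q.round(4))
    k=c['frame'][130:200,175:325] if n=='top' else c['frame'][150:290,150:350]
    cv2.imwrite(f'pics/end_{n}.png',cv2.resize(k[:,:,::-1],None,fx=4,fy=4,interpolation=cv2.INTER_CUBIC))
print(robot.get_t())
```

```text
False [ 0.05 -0.19 -0.32]
True [-0.74  0.04  0.11]
to dot 0.03183450994303875 12.7667
top [234.7 167.8] 234 [0.6208 0.0462]
top [193.4 225.4] 241 [0.4784 0.1436]
top [198.4 268.4] 246 [0.3758 0.1286]
side [233.  213.9] 206 [0.6196 0.0491]
side [283.  252.2] 272 [0.4775 0.1477]
side [331.3 256.2] 280 [0.3748 0.1332]
15.9333
```

View pics/end_top.png

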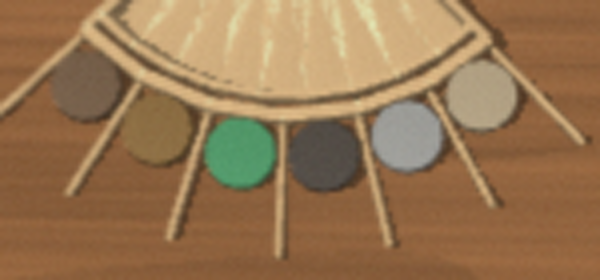

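View pics/end_side.png

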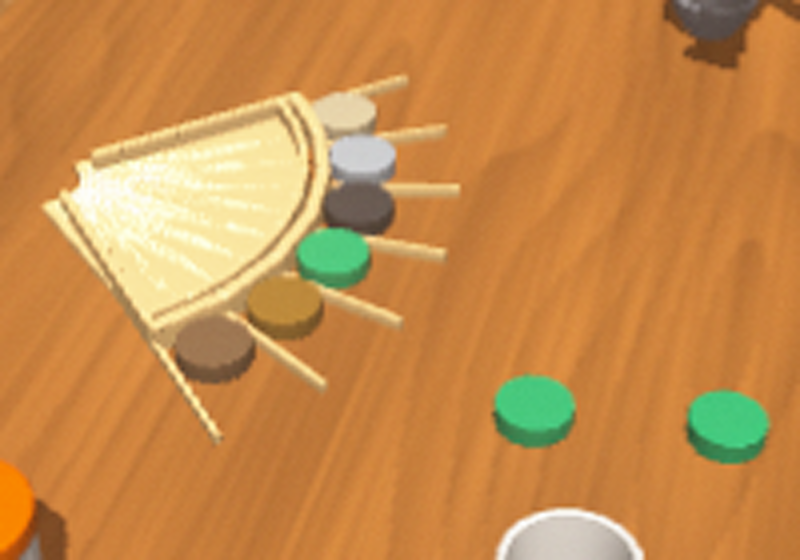

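The green tile is home: it measures (0.6208, 0.0462) against the dot's (0.6213, 0.0462). In the crop at (240,153) it sits against the stop like its neighbours. Everything else in view is unmoved, and the arm is clear.

```bash
python3 -c "
from cell import robot
print(robot.finish_job())"
```

```text
the job is handed in; nothing more can be done
None
```

I pushed the green tile flat into the red-dot lane until it touched the stop, about 0.5 mm from the dot's centre by the top camera. The other tiles looked undisturbed, and I handed the job in at about 16 s; no verdict was returned.

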